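# Pack the tube stub into the site kit box and lock its sliding cover

### The job

Pack the short, thick square tube, which stands on end on the bench, into the empty half of the kit box for the site job: pull up the spring plunger knob to free the box's sliding cover and slide it right open, lay the tube down flat on the floor of the box (standing up, or on top of the carton, it is too tall for the cover), set down and not dropped, then slide the cover fully shut until the plunger pin has dropped home. The carton and the bolt already in the box stay in it; leave the slimmer, taller tube standing on the bench where it is.

Things in the scene. Friction and masses are not known exactly. Their poses are not given: they have to be found in the camera images.
- kit_box: Grey sheet-steel kit box, does not shift. Origin: centre of its underside on the bench; y along its length, z up. Outside 212 mm long, x from -108 to +96 mm over its side flanges. Rim at z = 78 mm, walls 2 mm, inside x +-75, y +-104 mm. Guide strips along both sides and a stop strip across the -y end rise to z = 86 mm. The 3 mm bare metal cover lies on the rim (top z = 81 mm).
- free_half (a point): Middle of the floor of the box's free half, where the tube goes: 150 mm (box x) by 104 mm (box y), floor 6 mm above the bench, 72 mm deep below the shut cover. Only the bolt lies there, along the +x wall. A divider 40 mm high, 2 mm thick at box y = 0 to 2 mm parts it from the carton's half (y > 0). Axes as the box's.
- cover (a joint): The sliding cover, in m: 0 = fully shut, against the stop at the -y end; 0.15 = right open. It opens along the box's +y, baring the free half, and overhangs the +y end. Slides with about 1 to 4 N and stays where it is left. Locked at 0 while the plunger pin is in its hole.
- cover_end (a point): Point on the top of the cover in the middle of its -y edge (moves with the cover).
- plunger (a joint): Lift of the spring plunger, in m: 0 = pin down in its hole in the box's flange (cover locked); above 0.008 = pin clear, cover free; 0.012 = pulled up to its stop. The spring pulls down with 6 N at 0, 11 N at 0.012. With the cover off its shut position the pin rides on the flange at about 0.007; once the knob is let go it drops in by itself at cover = 0.
- knob (a point): Middle of the plunger's round black plastic knob, 27 mm in diameter, 25 mm high (14 mm below to 11 mm above this point), axis vertical; 112 mm above the bench with the pin down. It stands on the cover, at box x = -87, y = -75 mm when shut, and travels with the cover. Grip it round its sides from above to pull and to slide.
- square_tube: The part to pack: plain dull-grey square steel tube stub, 40 x 40 mm, 90 mm long, about 0.25 kg, standing on end at the start, stands or lies on any side. Its y axis runs along its length, x and z square to its sides. Origin: centre of one long side (see point tube_mid).
- tube_mid (a point): The middle of the square tube: 45 mm from both ends, 20 mm from the four sides. Axes as the tube's.
- tips_carton: Small brown cardboard carton of welding tips, 144 x 100 x 37 mm, lying flat in the other half of the box, with 1 to 3 mm to spare all round. Origin: centre of its underside.
- anchor_bolt: Steel hex bolt, 80 mm long, 25 x 22 mm at its head, lying along the box's y in the free half near the +x wall. Origin: centre of its underside; y along its length.
- slim_tube: Bystander: a slimmer, taller, bluish-grey square tube, 30 x 30 mm, 120 mm long, standing on end; it and the square tube may have changed places. Origin: centre of one long side, 60 mm above the bench; y up along its length. Nearer the robot than both stands the bench vise, fixed: x up to 0.44 m, y -0.32 to -0.10 m, 106 mm high there; the end of its screw reaches to about x = 0.50 m.

How it is judged:
By the outcome, as a careful person would: the job done as asked, in the order asked, and still so for the second after the job is handed in, with the robot touching nothing.
It also fails if it takes over 67 s, if anything falls off the work surface, if the arm or the gripper's body presses on something with over 40 N, if the wrist force passes 120 N, or if a joint passes its speed limit or range.

### The arm

A 6-joint arm with a two-finger parallel gripper is mounted at the origin on a cart in front of the work surface, level with it; the furniture and walls round the work are solid. World frame = base frame: x ahead of the robot, y to its left, z up, the work surface at z = 0. Lengths are in m, angles in degrees, forces in N, time in s.
With the tool pointing down it reaches from about 0.35 to 0.775 m from the base axis. Payload 5.5 kg.
Tool frame: the origin (TCP) lies at the very end of the fingers, on their centre line; the grasp point (between the pads) lies 19 mm behind it; z points along the fingers, y is the line along which they close (so a half turn about z gives the same grasp; the last joint's range is limited). The gripper opens to 85 mm and grips with 20 to 120 N. Pads are 22 mm wide; open, the fingers measure 114 mm over their backs; the gripper's body (76 mm by 85 mm) begins 54 mm behind the grasp point. The pads swing forward as they close: fully open they stand 13 mm farther back than shut.
Start: joints at [-76.352, 17.945, 2.641, 74.691, 0, 82.002], TCP at [0.212, -0.534, 0.231] pointing down, gripper open.
Joint ranges: [-158.12, 158.12], [-49.38, 96.58], [-58.88, 72.47], [-126.05, 133.96], [-84.25, 85.87], [-180, 180]. Speed limits (degrees/s): [147.25, 147.25, 180, 180, 180, 180].

### API

Orientations are given as [roll, pitch, yaw] about the fixed x, y, z axes, in that order (R = Rz(yaw) Ry(pitch) Rx(roll)).
In Python, from station import arm, eoat, eyes gives the robot as it stands. The module is installed in compiled form; this text tells all that it offers. Calls block until the motion is done:
- arm.goto(position, orientation): joint-space move of the TCP to a pose.
- arm.move_straight(position, rotation=None, feed=0.15): straight line of the TCP; rotation=None keeps the orientation; feed is the mean speed in m/s.
- arm.movej(angles): joint-space move.
- eoat.open_gripper() and eoat.grab(force=None): open the fingers fully, or close them until they stop; force is the grip in N (None keeps the last).
- arm.hold(seconds).
- arm.inverse_kinematics(position, orientation): joint angles nearest the present ones, or None.
- arm.sense(): the state.
- eyes.camera(name): name is "scene" or "side" or "wrist"; returns the picture (400x640x3 uint8, blue, green, red); there is no depth.
- eyes.camera_info(name): a dict with "K" (3x3 intrinsics, pixels), "extrinsics" (4x4, takes a point from camera to world coordinates). Camera axes: x right, y down, z forward; pixel columns grow to the right and rows downward; lengths in m; the calibration is good to about 2 mm. The wrist camera is an equidistant fisheye: a pixel r from the principal point sees the ray r / f radians off the axis. A picture is of the moment at which its call begins: read the wrist's pose just before it. camera_info takes no time and is no camera call; for the wrist camera it gives the pose at the moment of the call.
A pose or a line that the arm cannot do raises arm.Unreachable and nothing moves.
- arm.hand_in(): hands the job in; it is judged then, once.
The state is a dict: "clock": time; "qpos": joint angles; "joint_vel": joint speeds; "effort": joint torques, N m; "tool_pos": TCP position; "tool_rot": TCP orientation; "wrist_force": force on the tool from outside, world axes, zero at the start; "wrist_torque": the same for the moment, N m; "opening": opening from 0.0 (shut) to 1.0 (fully open); "grasp_force": force on a finger pad.
Only numpy, scipy, OpenCV 4.12 (cv2) and the standard library are available. Lean on these libraries where they do the work, as an engineer would, in place of code of your own. Each camera call takes 0.05 s, during which the arm holds its last target. There are 200 camera calls.

## Working session

There is one attempt and no reset: what is moved stays moved. The work goes in short steps, each a Python script; the robot and the scene stay as the last script left them, time stands still between calls to the robot, and variables do not carry over. Pictures are saved under pics/ and viewed, at most 12 in all, crops included, and the job is handed in when it is done.

```bash
mkdir -p pics; ls
python3 - <<'E'
from station import arm, eoat, eyes
import cv2,numpy as np
np.set_printoptions(precision=4,suppress=True)
for n in ("scene","side"):
    cv2.imwrite(f"pics/{n}0.png",eyes.camera(n)); i=eyes.camera_info(n); print(n,i["K"],i["extrinsics"])
i=eyes.camera_info("wrist");print(i); s=arm.sense(); print(s)
E
```

```text
pics
scene [[491.085    0.     317.6052]
 [  0.     491.085  190.8726]
 [  0.       0.       1.    ]] [[-0.7781 -0.4405  0.4479  0.0326]
 [-0.6281  0.5337 -0.5662  0.6023]
 [ 0.0104 -0.7219 -0.6919  0.9189]
 [ 0.      0.      0.      1.    ]]
side [[448.3968   0.     316.8556]
 [  0.     448.3968 194.82  ]
 [  0.       0.       1.    ]] [[ 0.9201  0.3551 -0.1655  0.7751]
 [ 0.3917 -0.8304  0.3961 -0.5718]
 [ 0.0033 -0.4293 -0.9032  1.1912]
 [ 0.      0.      0.      1.    ]]
{'K': array([[309.7069,   0.    , 318.3332],
       [  0.    , 309.7069, 200.3178],
       [  0.    ,   0.    ,   1.    ]]), 'extrinsics': array([[ 0.3696, -0.8888, -0.271 ,  0.2817],
       [-0.9292, -0.354 , -0.1062, -0.5066],
       [-0.0015,  0.291 , -0.9567,  0.3742],
       [ 0.    ,  0.    ,  0.    ,  1.    ]])}
{'clock': 0.1, 'qpos': array([-76.3537,  17.9876,   2.5846,  74.6905,   0.0001,  82.0033]), 'joint_vel': array([ 0.0073, -0.0843,  0.1364, -0.0466, -0.0742,  0.0007]), 'effort': array([  0.0028, -48.1726,  29.9244,   0.0128,  -0.0001,   0.    ]), 'tool_pos': array([ 0.212 , -0.534 ,  0.2305]), 'tool_rot': array([-179.9074,   -0.0131,   21.643 ]), 'wrist_force': array([-0.588 , -0.3203, -0.349 ]), 'wrist_torque': array([ 0.0014, -0.0031,  0.0027]), 'grasp_force': 0.0, 'opening': 1.0016055807347162}
```

View pics/scene0.png

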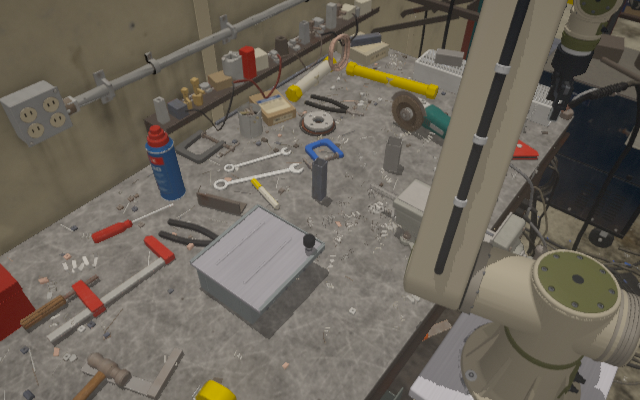

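View pics/side0.png

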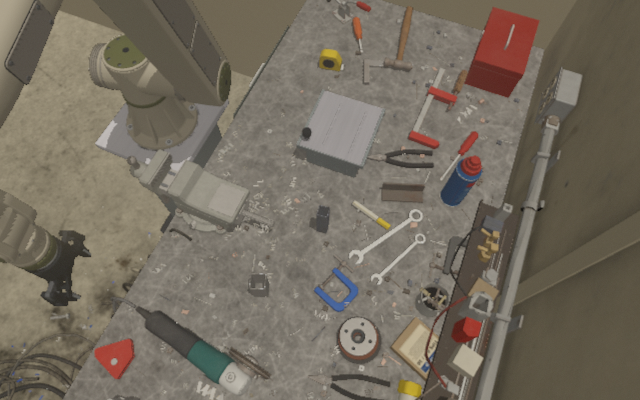

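The scene view shows the box cover around (257,255), the knob at (309,241), the slim bluish tube at (319,180) and the thick tube at (393,153). In the side view the knob is at (306,133), the slim tube at (322,218) and the thick tube at (259,284). I'll enlarge these.

Run:
```python
import cv2,numpy as np
a=cv2.imread("pics/scene0.png");b=cv2.imread("pics/side0.png")
def c(im,x,y,w,h,k=4):
    o=cv2.resize(im[y:y+h,x:x+w],None,fx=k,fy=k,interpolation=cv2.INTER_CUBIC)
    for i in range(0,w,20):
        cv2.putText(o,str(x+i),(i*k,8),0,.3,(0,255,255));cv2.line(o,(i*k,0),(i*k,4),(0,255,255))
    for i in range(0,h,20): cv2.putText(o,str(y+i),(0,i*k+4),0,.3,(0,255,255))
    return o
can=np.zeros((600,800,3),np.uint8)
def put(o,x,y): can[y:y+o.shape[0],x:x+o.shape[1]]=o[:600-y,:800-x]
put(c(a,185,200,145,85,3),0,0); put(c(b,290,85,100,95,3),450,0)
put(c(b,235,195,105,105,3),450,290); put(c(a,300,125,110,85,4),0,258)
cv2.imwrite("pics/z1.png",can)
```

```text
(no output)
```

View pics/z1.png

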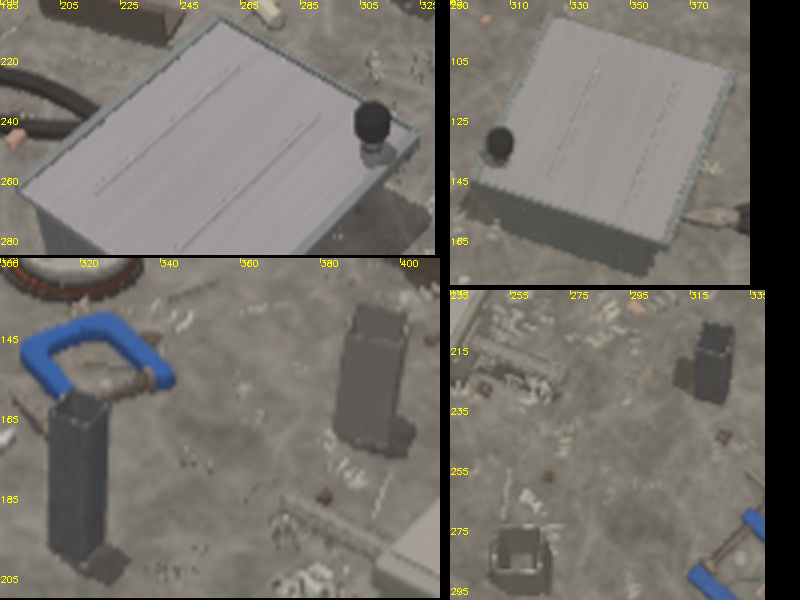

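The enlargement shows the knob at scene (309.3,240.7) and side (306.3,132). The thick tube's top is near scene (393,139) and side (257,281), and the box's rim corners are clear in both views. Next I'll cast rays.

```bash
cat > h.py <<'E'
from station import arm, eoat, eyes
import cv2,numpy as np
np.set_printoptions(precision=4,suppress=True)
def ray(n,p,info=None):
    i=info or eyes.camera_info(n);K=i["K"];E=np.array(i["extrinsics"])
    d=np.array([(p[0]-K[0,2])/K[0,0],(p[1]-K[1,2])/K[1,1],1.])
    if n=="wrist":
        t=np.hypot(d[0],d[1]); d=np.array([d[0]*np.sin(t)/t,d[1]*np.sin(t)/t,np.cos(t)])
    return E[:3,3],E[:3,:3]@d/np.linalg.norm(d)
def plane(n,p,z,info=None):
    o,d=ray(n,p,info); return o+d*(z-o[2])/d[2]
def tri(a,b):
    A=np.zeros((3,3));v=np.zeros(3)
    for o,d in(a,b):
        P=np.eye(3)-np.outer(d,d);A+=P;v+=P@o
    return np.linalg.solve(A,v)
E
python3 - <<'E'
from h import *
k=tri(ray("scene",(309.3,240.7)),ray("side",(306.3,132)));print("knob",k)
print([plane("scene",p,.086) for p in((258,205),(324,244.7),(191.7,263))])
print([plane("side",p,.086) for p in((323.3,90),(385,109),(361.7,166),(298,144))])
print("tube",plane("side",(257.,279),.09),plane("scene",(393,139),.09), [plane("side",p,.09) for p in((249.7,274),(266.7,274),(268.7,288),(248.3,288))])
print("slim",plane("side",(323.5,207),.12))
E
```

```text
knob [0.4718 0.073  0.1111]
[array([0.6504, 0.0486, 0.086 ]), array([0.4533, 0.045 , 0.086 ]), array([0.6387, 0.2624, 0.086 ])]
[array([0.4512, 0.2486, 0.086 ]), array([0.649 , 0.2561, 0.086 ]), array([0.6535, 0.0453, 0.086 ]), array([0.459 , 0.0409, 0.086 ])]
tube [ 0.5271 -0.3615  0.09  ] [ 0.5386 -0.3682  0.09  ] [array([ 0.5046, -0.3573,  0.09  ]), array([ 0.5438, -0.3405,  0.09  ]), array([ 0.5638, -0.3705,  0.09  ]), array([ 0.5174, -0.3903,  0.09  ])]
slim [ 0.6086 -0.1275  0.12  ]
```

Run:
```python
from h import *
from scipy.spatial.transform import Rotation as Ro
import json
infos={}
def look(n):
    arm.hold(.3); i=eyes.camera_info("wrist"); cv2.imwrite(f"pics/{n}.png",eyes.camera("wrist")); json.dump({k:np.array(i[k]).tolist() for k in("K","extrinsics")},open(n+".json","w"))
arm.goto([.50,-.38,.26],[180,0,22]); look("w_tube")
arm.goto([.472,.073,.20],[180,0,2]); look("w_knob")
s=arm.sense();print(s["clock"],s["qpos"])
cv2.imwrite("pics/w1.png",np.vstack([cv2.imread(f"pics/{n}.png")[:,:].copy() for n in("w_tube",)]+[cv2.imread("pics/w_knob.png")])[:, :][::1][:800])
a=cv2.imread("pics/w_tube.png");b=cv2.imread("pics/w_knob.png")
cv2.imwrite("pics/w1.png",cv2.resize(np.hstack([a[:,100:540],b[:,100:540]]),(800,364)))
```

```text
3.7167 [ -0.9012   7.9391 -14.666   67.4006  -0.0027 177.145 ]
```

View pics/w1.png

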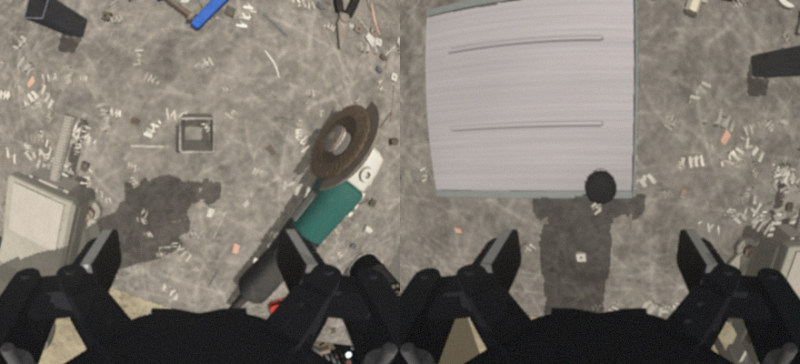

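The wrist views show the thick tube's top ring at about (314,146), with the vise to its left and a grinder to its right, both clear of an approach from below. The knob is at about (320,205). I'll enlarge the tube and knob.

Run:
```python
from h import *
import json
a=cv2.imread("pics/w_tube.png");b=cv2.imread("pics/w_knob.png")
I=json.load(open("w_knob.json"))
m=(b.max(2)<45).astype(np.uint8);m[:160]=0;m[250:]=0;m[:,:280]=0;m[:,360:]=0
n,l,st,c=cv2.connectedComponentsWithStats(m);j=1+st[1:,4].argmax();print(st[j],c[j])
print("knob",plane("wrist",c[j],.116,I))
k=8
o=cv2.resize(a[115:180,270:360],None,fx=k,fy=k,interpolation=cv2.INTER_CUBIC)
for i in range(0,90,10): cv2.putText(o,str(270+i),(i*k,8),0,.35,(0,255,255))
for i in range(0,65,10): cv2.putText(o,str(115+i),(0,i*k+4),0,.35,(0,255,255))
cv2.imwrite("pics/z2.png",o)
# box side edge lines (guide top) from side view long edges already: yaw from cover grey mask
hsv=cv2.cvtColor(b,cv2.COLOR_BGR2HSV);
for p in((352,5),(358,205),(140,205)): print(p,b[p[1],p[0]])
```

```text
[331 195   3   4   4] [332.  196.5]Traceback (most recent call last):
  File "<stdin>", line 7, in <module>
  File "h.py", line 11, in plane
    o,d=ray(n,p,info); return o+d*(z-o[2])/d[2]
        ~~~^^^^^^^^^^
  File "h.py", line 6, in ray
    d=np.array([(p[0]-K[0,2])/K[0,0],(p[1]-K[1,2])/K[1,1],1.])
                      ~^^^^^
TypeError: list indices must be integers or slices, not tuple
```

```bash
sed -i 's/K=i\["K"\]/K=np.array(i["K"])/' h.py
python3 - <<'E'
from h import *
import json
a=cv2.imread("pics/w_tube.png");b=cv2.imread("pics/w_knob.png")
I=json.load(open("w_knob.json"))
for T in(60,75,90):
    m=(b.max(2)<T).astype(np.uint8);m[:160]=0;m[250:]=0;m[:,:280]=0;m[:,360:]=0
    n,l,st,c=cv2.connectedComponentsWithStats(m);j=1+st[1:,4].argmax();print(T,st[j],c[j],plane("wrist",c[j],.116,I))
m=cv2.inRange(cv2.GaussianBlur(b,(3,3),0),(125,120,120),(255,255,255))
m=cv2.morphologyEx(m,cv2.MORPH_OPEN,np.ones((7,7)))
n,l,st,c=cv2.connectedComponentsWithStats(m);j=1+st[1:,4].argmax();print(st[j])
P=np.array([plane("wrist",(np.where(l[r]==j)[0].max()+.5,r),.081,I)[:2] for r in range(10,165,5)])
Q=np.array([plane("wrist",(q,np.where(l[:,q]==j)[0].max()+.5),.081,I)[:2] for q in range(160,290,5)])
for X in(P,Q):
    vx,vy,x0,y0=cv2.fitLine(X.astype(np.float32),cv2.DIST_HUBER,0,.001,.001).ravel(); print(np.degrees(np.arctan2(vy,vx)),x0,y0,X[0],X[-1])
k=8
o=cv2.resize(a[115:180,270:360],None,fx=k,fy=k,interpolation=cv2.INTER_CUBIC)
for i in range(0,90,10): cv2.putText(o,str(270+i),(i*k,8),0,.35,(0,255,255))
for i in range(0,65,10): cv2.putText(o,str(115+i),(0,i*k+4),0,.35,(0,255,255))
cv2.imwrite("pics/z2.png",o)
E
```

```text
60 [305 189  32  35 878] [320.2916 205.9556] [0.4733 0.0711 0.116 ]
75 [304 188  33  37 949] [320.2698 206.0927] [0.4732 0.0711 0.116 ]
90 [ 280  188   71   62 1967] [317.0437 219.8424] [0.4618 0.0733 0.116 ]
[  125     0   233   225 47450]
1.9233794 0.56230587 0.04307637 [0.6357 0.0461] [0.5046 0.0408]
-87.60269 0.44800788 0.17082895 [0.4461 0.2285] [0.4508 0.102 ]
```

View pics/z2.png

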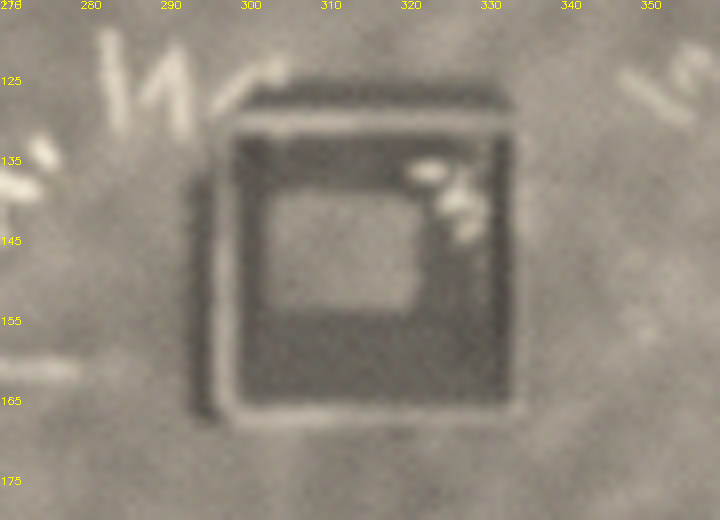

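The thick tube's top square has corners at (298.5,129), (334.4,129), (335,167.8) and (296.6,167.8). The knob is at (320,206), which is world (0.473,0.071), and the box yaw is about 2°. Next I'll check IK for the whole plan.

```bash
cat >> h.py <<'E'
from scipy.spatial.transform import Rotation as Ro
import json
YAW=2.1
def box(x,y,z,knob=(.4727,.0718)):   # box mm -> world
    c,s=np.cos(np.radians(YAW)),np.sin(np.radians(YAW)); x=(x+87)/1000;y=(y+75)/1000
    return np.array([knob[0]+c*x-s*y,knob[1]+s*x+c*y,z/1000])
def rot(az,el,flip=1):  # tool axis: azimuth az, el deg (negative down); closing dir horizontal
    a,e=np.radians(az),np.radians(el)
    z=np.array([np.cos(a)*np.cos(e),np.sin(a)*np.cos(e),np.sin(e)]);y=flip*np.array([-np.sin(a),np.cos(a),0])
    return Ro.from_matrix(np.c_[np.cross(y,z),y,z])
def tcp(grasp,R): return np.asarray(grasp)+.019*R.as_matrix()[:,2]
def rpy(R): return R.as_euler("xyz",degrees=True)
E
python3 - <<'E'
from h import *
I=json.load(open("w_tube.json"))
C=np.array([plane("wrist",p,.09,I) for p in((298.5,129),(334.4,129),(335,167.8),(296.6,167.8))]);print(C,C.mean(0))
for i in range(4):
    d=C[(i+1)%4]-C[i];print(np.hypot(*d[:2]),np.degrees(np.arctan2(d[1],d[0]))%90)
m=C.mean(0);m[2]=.048
print(box(-15,-52,26))
for el in(-20,-30,-40):
  for f in(1,-1):
    R=rot(22,el,f);Rp=rot(92.1,el-90,f)
    print(el,f,[arm.inverse_kinematics(p,rpy(r)) for p,r in((tcp(m,R),R),(tcp(m,R)-.12*R.as_matrix()[:,2],R),(tcp(m+[0,0,.2],R),R),(tcp(box(-15,-52,30),Rp),Rp),(tcp(box(-15,-52,200),Rp),Rp))])
for yy in(-75,75): print(arm.inverse_kinematics(box(-87,yy,94),[180,0,182.1]))
E
```

```text
[[ 0.5423 -0.342   0.09  ]
 [ 0.5558 -0.3756  0.09  ]
 [ 0.5191 -0.3915  0.09  ]
 [ 0.5043 -0.3547  0.09  ]] [ 0.5304 -0.366   0.09  ]
0.03615427263592091 21.893001695012543
0.0400443387954382 23.375955444002983
0.03958605942225692 21.912388874500692
0.040115905656556004 18.469641546036932
[0.5438 0.0974 0.026 ]
-20 1 [array([-66.8911,  38.3201, -28.7596,  19.8766,  69.9705, -86.7608]), array([ -78.9214,   40.2267,  -18.0789,   59.1934,   67.32  , -119.4304]), array([-66.8911,  21.4613, -20.3011,  45.1939,  69.9705, -86.7608]), array([ 11.695 ,  28.8277, -16.6468,  47.9972, -19.7085, -79.8018]), array([ 11.695 ,  20.2983,  -3.5937,  69.5798, -19.7085, -79.8018])]
-20 -1 [array([-66.8911,  38.3201, -28.7596,  19.8766,  69.9705,  93.2392]), array([-78.9214,  40.2267, -18.0789,  59.1934,  67.32  ,  60.5696]), array([-66.8911,  21.4613, -20.3011,  45.1939,  69.9705,  93.2392]), array([ 11.695 ,  28.8277, -16.6468,  47.9972, -19.7085, 100.1982]), array([ 11.695 ,  20.2983,  -3.5937,  69.5798, -19.7085, 100.1982])]
-30 1 [array([-64.701 ,  33.8043, -28.2365,  22.2671,  59.8359, -83.4237]),
[... 752 characters left out ...]
.0424,  49.8735, -95.4207]), array([-61.7644,  16.9686, -13.6978,  51.958 ,  49.5977, -80.3529]), array([ 19.7666,  37.4822,  -9.789 ,  57.0153, -37.7685, -67.424 ]), array([ 19.7666,  28.1863,   0.8518,  76.952 , -37.7685, -67.424 ])]
-40 -1 [array([-61.7644,  30.317 , -26.5872,  25.7202,  49.5977,  99.6471]), array([-71.4905,  25.1427, -20.9648,  48.0424,  49.8735,  84.5793]), array([-61.7644,  16.9686, -13.6978,  51.958 ,  49.5977,  99.6471]), array([ 19.7666,  37.4822,  -9.789 ,  57.0153, -37.7685, 112.576 ]), array([ 19.7666,  28.1863,   0.8518,  76.952 , -37.7685, 112.576 ])]
[ -0.9953  12.5166 -24.9035  52.5799   0.      -3.0953]
[ 16.4862  16.464  -19.5397  53.9963   0.      14.3862]
```

Run:
```python
from h import *
O=[180,0,180+YAW]
def st(t):
    s=arm.sense();print(t,round(s["clock"],2),s["tool_pos"],s["wrist_force"],round(s["grasp_force"],1),round(s["opening"],3))
arm.goto(box(-87,-75,125),O); arm.move_straight(box(-87,-75,95),feed=.08); st("down")
eoat.grab(60); st("grab")
arm.move_straight(box(-87,-75,106),feed=.04); st("lift")
arm.move_straight(box(-87,-45,106),feed=.06); st("slid30")
arm.move_straight(box(-87,75,104),feed=.12); st("open")
cv2.imwrite("pics/s1.png",eyes.camera("side")[60:200,260:430].repeat(4,0).repeat(4,1))
```

```text
down 6.89 [0.4725 0.0718 0.0949] [-0.1315 -0.1873  0.1847] 0.0 1.002
grab 7.48 [0.473  0.0718 0.0956] [-0.1696 -1.165   5.6994] 58.8 0.285
lift 7.91 [0.4728 0.0718 0.1056] [  4.0813   0.4773 -10.243 ] 59.4 0.286
slid30 8.56 [0.4717 0.1025 0.1059] [  5.1974   1.7815 -11.4608] 59.4 0.288
open 9.71 [0.4676 0.2209 0.1039] [ 5.3416 -1.7298 -9.9151] 59.7 0.285
```

View pics/s1.png

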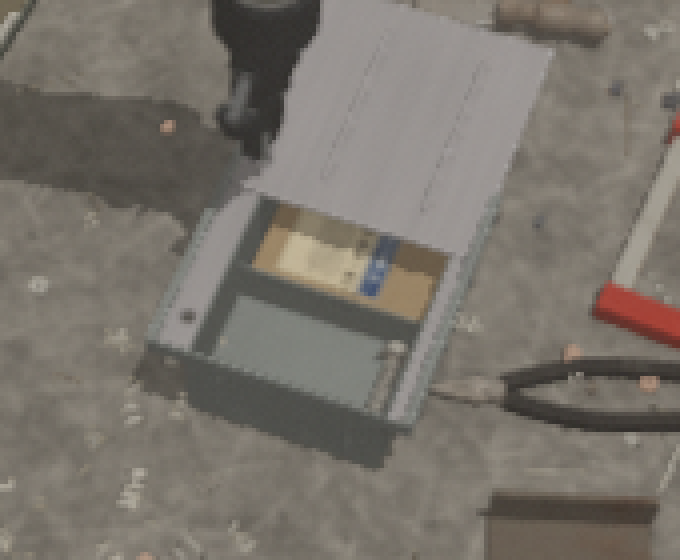

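The cover is open: the side crop shows the free half bare with the bolt at its +x side, the pin hole visible, and the carton half exposed. I'll nudge it to the stop, release, and fetch the tube.

```bash
cat >> h.py <<'E'
def st(t):
    s=arm.sense();print(t,round(s["clock"],2),s["tool_pos"],s["wrist_force"],round(s["grasp_force"],1),round(s["opening"],3));return s
E
python3 - <<'E'
from h import *
arm.move_straight(box(-87,78,103),feed=.03); st("stop")
arm.move_straight(box(-87,76,102),feed=.03)
eoat.open_gripper(); st("rel")
arm.move_straight(box(-87,75,200),feed=.2)
R=rot(22,-30,1); u=-R.as_matrix()[:,2]
m=np.array([.5304,-.366,.045])+.008*u
arm.goto(tcp(m+[0,0,.2],R),rpy(R)); st("above")
cv2.imwrite("pics/s2.png",np.vstack([eyes.camera("side")[150:350,100:400].repeat(2,0).repeat(2,1)]))
E
```

```text
stop 10.02 [0.4675 0.2212 0.1027] [  6.8399 -12.263   -9.6211] 60.0 0.29
rel 10.88 [0.4671 0.2228 0.1021] [ 0.1682  0.3058 -0.1636] 0.0 0.997
above 13.65 [ 0.5397 -0.3614  0.2394] [ 0.3634  0.8253 -0.2673] 0.0 0.997
```

View pics/s2.png

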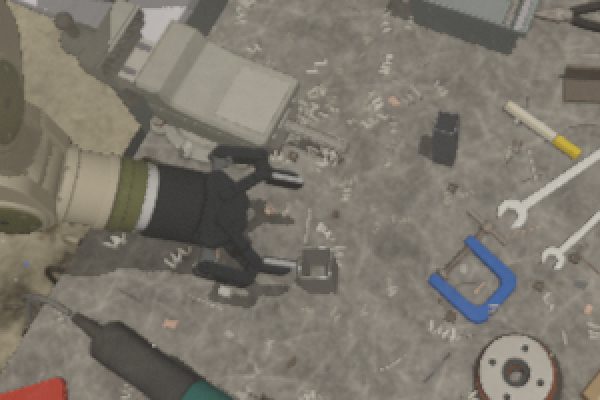

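The gripper is tilted above the tube at (316,268 in the crop). The offset fits the parallax, and the vise and grinder are clear. Now I'll descend, grip and carry the tube.

Run:
```python
from h import *
R=rot(22,-30,1); u=-R.as_matrix()[:,2]
m=np.array([.5304,-.366,.045])+.008*u
for z in(.08,.03,0):
    arm.move_straight(tcp(m+[0,0,z],R),feed=.12)
    s=st(z)
    if np.linalg.norm(s["wrist_force"])>8: raise SystemExit
eoat.grab(80); st("grab")
arm.move_straight(tcp(m+[0,0,.01],R),feed=.05);arm.hold(.2); s=st("lift")
arm.move_straight(tcp(m+[0,0,.2],R),feed=.25)
Rp=rot(90+YAW,-120,1); up=-Rp.as_matrix()[:,2]
arm.goto(tcp(box(-15,-52,180)+.008*up,Rp),rpy(Rp)); arm.hold(.3); st("over box")
a=eyes.camera("side")[60:220,260:430];b=eyes.camera("scene")[130:330,160:360]
cv2.imwrite("pics/s3.png",np.hstack([cv2.resize(a,(400,376)),cv2.resize(b,(376,376))]))
```

```text
0.08 14.85 [ 0.5395 -0.3628  0.1203] [ 0.4088 -0.3184  0.2237] 0.0 1.003
0.03 15.42 [ 0.5394 -0.3626  0.0699] [-0.2085  0.8565 -0.7558] 0.0 0.997
0 15.82 [ 0.5393 -0.3624  0.0399] [ 0.648  -0.1812 -0.3195] 0.0 0.997
grab 16.3 [ 0.5394 -0.3627  0.0403] [-1.6765  0.3099  4.8703] 80.1 0.463
lift 16.85 [ 0.5391 -0.3622  0.0492] [-0.1562 -0.182  -2.3704] 80.2 0.461
over box 19.79 [0.5441 0.0909 0.1705] [-0.1857 -0.2039 -2.8391] 80.4 0.459
```

View pics/s3.png

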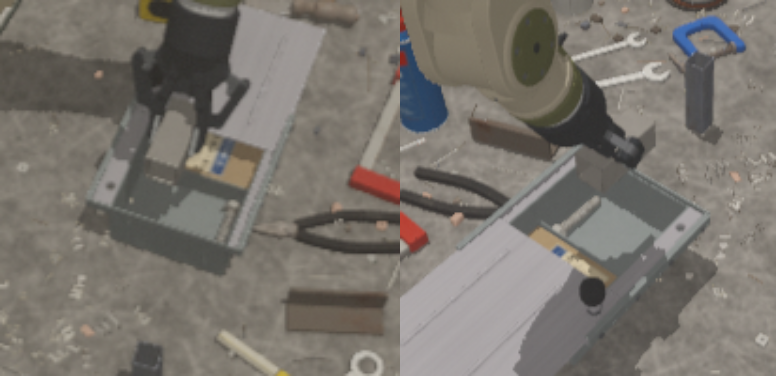

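The tube is level along box y, above the free half and to the left of the bolt, and everything looks clear. Now I'll lower it until contact.

Run:
```python
from h import *
Rp=rot(90+YAW,-120,1); up=-Rp.as_matrix()[:,2]
P=lambda z: tcp(box(-15,-52,z)+.008*up,Rp)
for z in(90,60,45,34,31,29,28,27,26,25,24,23):
    arm.move_straight(P(z),feed=.15 if z>60 else .06 if z>30 else .03); 
    if z<=31: arm.hold(.1)
    s=st(z); f=s["wrist_force"]+[0,0,2.6]
    if np.linalg.norm(f)>5: break
a=eyes.camera("side")[60:220,260:430];b=eyes.camera("scene")[130:330,160:360]
cv2.imwrite("pics/s4.png",np.hstack([cv2.resize(a,(400,376)),cv2.resize(b,(376,376))]))
```

```text
90 20.64 [0.5445 0.092  0.0812] [-0.3099 -0.793  -1.8238] 80.4 0.454
60 21.29 [0.5439 0.0919 0.0502] [-0.1998  0.3394 -1.9688] 80.4 0.456
45 21.69 [0.5435 0.0918 0.0349] [-0.7179  0.0348 -1.7747] 80.4 0.454
34 22.02 [0.5435 0.0918 0.0239] [-1.0654 -0.0019 -2.4474] 80.4 0.461
31 22.38 [0.5441 0.092  0.0216] [-0.5313 -0.2022 -1.7166] 80.4 0.456
29 22.73 [0.544  0.0919 0.0195] [ 0.0819  0.2287 -2.1349] 80.4 0.459
28 23.07 [0.544  0.0919 0.0185] [-0.3292  0.1876 -1.8008] 80.4 0.46
27 23.43 [0.544  0.0919 0.0174] [ 0.0347  0.4665 -2.5506] 80.4 0.459
26 23.77 [0.5442 0.092  0.0166] [0.0908 0.6502 0.0064] 80.5 0.458
25 24.12 [0.5442 0.0919 0.0166] [-1.5669  0.9067  5.5689] 81.3 0.456
```

View pics/s4.png

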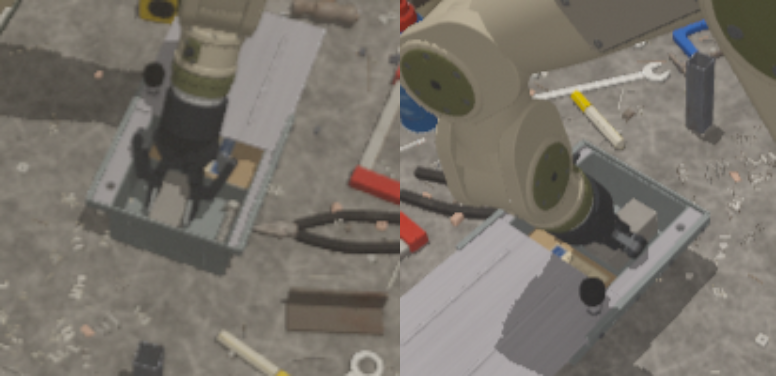

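The tube has touched the floor level in the free half, with the fingers just inside the walls. I'll shift it 2 mm away from the -x wall for opening clearance, then release and lift straight up.

Run:
```python
from h import *
Rp=rot(90+YAW,-120,1); up=-Rp.as_matrix()[:,2]
P=lambda x,z: tcp(box(x,-52,z)+.008*up,Rp)
arm.move_straight(P(-15,28.5),feed=.03);arm.move_straight(P(-13,28.5),feed=.03);arm.move_straight(P(-13,25.6),feed=.02);arm.hold(.2);st("down")
eoat.open_gripper();st("open")
arm.move_straight(P(-13,60),feed=.06);st("up")
arm.move_straight(P(-13,190),feed=.2)
arm.goto(box(-87,75,200),[180,0,180+YAW]);arm.hold(.2);st("over knob")
i=eyes.camera_info("wrist");w=eyes.camera("wrist");cv2.imwrite("pics/w_k2.png",w)
a=eyes.camera("side")[60:220,260:430]
m=(w.max(2)<65).astype(np.uint8);m[:150]=0;m[250:]=0;m[:,:270]=0;m[:,370:]=0
n,l,s,c=cv2.connectedComponentsWithStats(m);j=1+s[1:,4].argmax();print(s[j],plane("wrist",c[j],.123,i),box(-87,75,119))
cv2.imwrite("pics/s5.png",np.hstack([cv2.resize(a,(400,376)),cv2.resize(w[:,100:500],(376,376))]))
```

```text
down 25.23 [0.5463 0.092  0.0166] [-0.3826  1.3139  5.5254] 81.1 0.453
open 25.75 [0.5594 0.0941 0.0195] [29.1029  0.2009 -2.353 ] 0.0 0.997
up 26.48 [0.5452 0.0919 0.0499] [-1.1686 -0.0362  0.1222] 0.0 0.997
over knob 28.85 [0.4672 0.2216 0.1996] [-0.192   0.494  -0.2698] 0.0 1.0
[302 190  32  36 461] [0.4623 0.2214 0.123 ] [0.4672 0.2217 0.119 ]
```

View pics/s5.png

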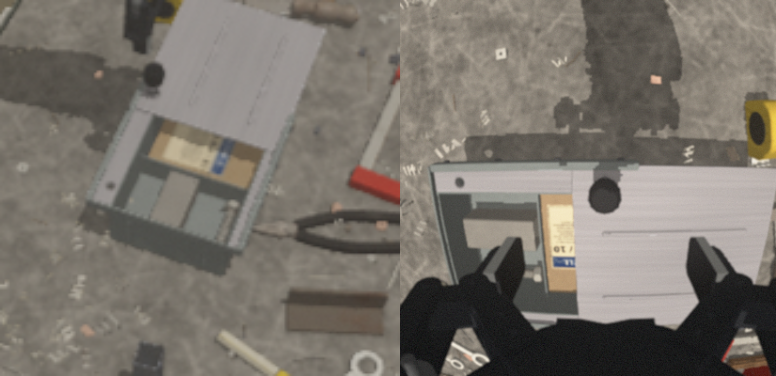

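The tube lies flat in the free half along box y, with the bolt and carton in place and the gripper above the knob. Now I'll close the cover.

Run:
```python
from h import *
arm.move_straight(box(-87,75,130),feed=.15);arm.move_straight(box(-87,75,102),feed=.06);st("down")
eoat.grab(50);st("grab")
arm.move_straight(box(-87,75,103),feed=.03)
arm.move_straight(box(-87,-60,103),feed=.1);st("near")
for y in(-68,-72,-74,-75,-76,-77,-78):
    arm.move_straight(box(-87,y,102),feed=.04);arm.hold(.1);s=st(y)
    if s["wrist_force"][1]>9: break
eoat.open_gripper();arm.hold(.3);st("rel")
arm.move_straight(box(-87,-75,200),feed=.2);arm.hold(.2)
i=eyes.camera_info("wrist");w=eyes.camera("wrist");cv2.imwrite("pics/w_k3.png",w)
for T in(60,75):
    m=(w.max(2)<T).astype(np.uint8);m[:160]=0;m[250:]=0;m[:,:280]=0;m[:,360:]=0
    n,l,s,c=cv2.connectedComponentsWithStats(m);j=1+s[1:,4].argmax();print(s[j],plane("wrist",c[j],.116,i))
arm.goto([.35,-.1,.35],[180,0,182]);
a=eyes.camera("side")[60:220,260:430];b=eyes.camera("scene")[180:330,180:340]
cv2.imwrite("pics/s6.png",np.hstack([cv2.resize(a,(400,376)),cv2.resize(b,(400,376))]));st("end")
ks=(309.3,240.7)
for n,crop in(("scene",(295,325,225,262)),("side",(295,320,118,150))):
  for f in (cv2.imread(f"pics/{n}0.png"),eyes.camera(n)):
    g=f.max(2)<60;M=np.zeros_like(g);M[crop[2]:crop[3],crop[0]:crop[1]]=1;y,x=np.where(g&M);print(n,x.mean(),y.mean(),y.min(),y.max(),len(x))
```

```text
down 30.18 [0.467  0.2217 0.1018] [-0.114   0.7981 -0.5774] 0.0 1.0
grab 30.77 [0.4674 0.221  0.1024] [ 0.361  -4.8838  4.2456] 49.0 0.287
near 32.52 [0.472  0.0868 0.1028] [ 0.5694 -0.1306 -3.9729] 49.8 0.293
-68 32.97 [0.4724 0.0777 0.1023] [-1.9916 -5.5684  2.2064] 51.9 0.289
-72 33.32 [0.4723 0.0745 0.1014] [ 0.3533 -2.2455 -8.0964] 51.0 0.29
-74 33.67 [0.4724 0.073  0.1017] [ 1.0383  1.3675 -8.7633] 50.8 0.289
-75 34.02 [0.4724 0.0719 0.1019] [  0.7734   0.8813 -10.1275] 50.8 0.294
-76 34.37 [0.4725 0.0709 0.1019] [-0.6116  2.6998 -9.3994] 50.8 0.295
-77 34.72 [0.4725 0.0708 0.1019] [-0.0443  6.5629 -9.7905] 50.8 0.289
-78 35.07 [0.4725 0.0707 0.1019] [-0.8877  9.7908 -8.849 ] 50.9 0.293
rel 35.98 [0.4728 0.0688 0.1019] [-0.3502  0.5443  1.1463] 0.0 1.001
[302 190  31  34 365] [0.4674 0.0709 0.116 ]
[302 189  32  36 911] [0.472  0.0712 0.116 ]
end 37.99 [ 0.3503 -0.0994  0.3489] [-0.406   0.148   0.7588] 0.0 0.999
scene 308.825 240.65833333333333 235 247 120
scene 308.9724770642202 240.85321100917432 235 247 109
side 306.10526315789474 133.02631578947367 128 136 38
side 306.3658536585366 133.0487804878049 129 137 41
```

View pics/s6.png

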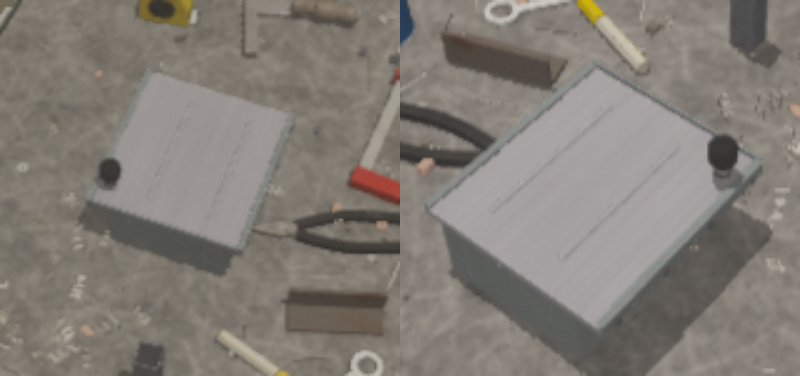

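The cover is fully shut, and the knob sits within 0.3 px of its starting pixel in both views. A raised pin would shift it by about 3 px, so the pin is home.

```bash
python3 -c "
from station import arm
arm.hold(.3);print(arm.hand_in())"
```

```text
the job is handed in; nothing more can be done
None
```

The job is handed in at about 38 s of the 67 s allowed: the tube lies flat in the free half of the box, the cover is fully shut with the plunger pin home, and the bolt, carton and slim tube were left in place; as I released the tube, a finger pushed briefly on the box wall (about 29 N).

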